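# Strip the heat-sink bracket from its bench post

### The arm

A 7-joint arm with a two-finger parallel gripper is mounted at the origin on the work surface. World frame = base frame: x ahead of the robot, y to its left, z up, the work surface at z = 0. Lengths are in m, angles in rad, forces in N, time in s.
With the tool pointing down it reaches from about 0.425 to 0.875 m from the base axis. Payload 4.7 kg.
Tool frame: the origin (TCP) lies midway between the tips of the shut fingers; the grasp point (between the pads) lies 19 mm behind it; z points along the fingers, y is the direction in which the jaws open and shut (so a half turn about z gives the same grasp; the last joint's range is limited). The gripper opens to 87 mm and grips with 3 to 60 N. Pads are 19 mm wide; open, the fingers measure 117 mm over their backs; the gripper's body (75 mm by 190 mm) begins 51 mm behind the grasp point.
Start: joints at [-1.156, 0.321, -0.07, 1.45, 0.023, 1.371, -0.057], TCP at [0.254, 0.598, 0.223] pointing down, gripper open.
Joint ranges: [-2.86, 2.86], [-0.3, 2.09], [-1.38, 1.24], [0.06, 2.45], [-1.56, 4.7], [0.09, 2.05], [-2.69, 2.69]. Speed limits (rad/s): [2.57, 2.57, 3.14, 3.14, 3.14, 3.14, 3.14].

### API

Orientations are given as a rotation vector (axis times angle).
In Python, from bench import get_state, eyes, job gives the robot as it stands. The module is installed in compiled form; this text tells all that it offers.
- The arm moves only by the shell command python3 -m jog 'ROWS' [FORCE]. ROWS is JSON, a list that holds one entry, the list of rows, each a list of 5 numbers: the opening, from 0 (shut) to 1 (fully open), then the shift along the tool's x, y, z in units of 40 mm (1.0 is 40 mm), then the turn about the tool's z in units of 5 degrees (1.0 is 5 degrees). In form: [[[jaw, dx, dy, dz, turn], ...]]. A call has 1 to 10 rows; each row shifts and turns the commanded pose from where the row before left it, along the tool's axes as they then stand; what a row does not reach is not made up. A row lasts 1/8 s, in which the tool goes at most 62.5 mm and 10.7 degrees, less where a joint would pass 70% of its speed; a pose out of reach is approached as far as the arm can. A call is refused whole if a number of a shift passes 1 or a number of a turn 1, either way. A call with a gripper value outside its range is refused whole. The fingers move at their own pace and stop on an object; FORCE is the grip in N (left out, the last holds). Time passes only in rows, so rows that do not move let the fingers close. It gives the time, the measured TCP pose, the force and the opening at its end, in the units of the state.
- get_state(): the state, without advancing time (a new reading comes with each control period).
- eyes.get_image(name): name is "side" or "top"; returns (picture, depth): 384x512x3 uint8, red, green, blue; 384x512 float32, m along the optical axis (not along the pixel's ray), 0 where there is no reading.
- eyes.camera_params(name): a dict with "camera_matrix" (3x3 intrinsics, pixels), "k1" (the pictures are not rectified: a ray, as slopes to the right and down, at radius r is drawn at 1 + k1 r^2 times it, then the intrinsics apply), "pose" (4x4, takes a point from camera to world coordinates). Camera axes: x right, y down, z forward; pixel columns grow to the right and rows downward; lengths in m; the calibration is good to about 2 mm. A picture is of the moment at which its call begins. camera_params takes no time and is no camera call.
- job.close_job(): hands the job in, once; it reports no verdict.
The state is a dict: "time": time; "joint_positions": joint angles; "qd": joint speeds; "joint_torque": joint torques, N m; "position": TCP position; "tool_rot": TCP orientation; "ft_force": force on the tool from outside, world axes, zero at the start; "torque": the same for the moment, N m; "grip_width": opening from 0.0 (shut) to 1.0 (fully open).
Only numpy, scipy, OpenCV 4.12 (cv2) and the standard library are available. Lean on these libraries where they do the work, as an engineer would, in place of code of your own. Each camera call takes 0.05 s, during which the arm holds its last target. There are 200 camera calls.

### The job

Take the heat-sink bracket off the bench post for repair: turn the brass wing nut until its wings line up with the blue crossbar, lift it off without forcing it and set it down wings up in the red dish; then lift off the black spacer and set it down flat in the white dish; last, lift off the aluminium bracket and stand it on its two flanges on the blue mat. Keep to that order, each part in its place before the next comes off, and leave the other things on the bench where they are.

Things in the scene. Friction and masses are not known exactly. Their poses are not given: they have to be found in the camera images.
- post: Fixed bench post. Origin: centre of its underside, on the bench; z up. Dark base 120 (x) by 90 (y) mm, 15 high; grey block 60 (x) by 30 (y) from 15 to 55 mm high; then on the axis a steel stud: shoulder 15 mm thick up to 77 mm, neck 6 mm thick up to 87.5 mm, crossbar on top. Stacked on the stud, centred, from below: bracket, spacer, wing nut.
- crossbar (a point): Centre of the blue crossbar on top of the stud, 89.5 mm above the bench: 15 mm long along the post's x, 5.5 mm wide (y), 4 mm high. The nut passes it only when its slot lies along it, within about 8 degrees; spacer and bracket pass it at any angle. Site axes are the post's.
- wing_nut: Loose brass wing nut, 40 g, no thread. Origin: centre of its underside; z up. Plate 34 (x) by 28 (y) by 6 mm with a through slot 19 (x) by 10 (y). It rests on the spacer, underside 79 mm above the bench, under the crossbar with 2.5 mm of play; starts 43 to 72 degrees clockwise (from above) of alignment. Turn it anticlockwise until its x is along the post's x, then lift it 20 mm straight up.
- nut_wings (a point): Point midway between the nut's two upright wings, on its axis, 16 mm above its underside. The wings stand at the ends of the nut's x, 6 to 26 mm above its underside, each 5 mm (x) by 18 mm (y); their flat outer faces are 34 mm apart along x: grip these. The crossbar stands free between them. Site axes are the nut's.
- spacer: Black plastic ring, outer diameter 26, bore 20, 20 mm high, 20 g. Origin at the centre of its underside, z along its axis. It rests on the bracket, underside 59 mm above the bench, under the nut; its bore passes the crossbar at any angle.
- bracket: Aluminium bracket, an upside-down U, 120 g. Origin: midway between the flanges' lower edges; z up. Top plate 80 (x) by 50 (y) by 4 mm, 18 mm high overall, 20 mm hole in the middle; two 4 mm flanges along x, outer faces 50 mm apart in y. On the post its origin is 41 mm above the bench, x along the post's x, flanges hanging free beside the block. It must rise 55 mm to clear the stud.
- red_dish: Fixed shallow red square dish, 110 by 110 mm, 16 high, walls and floor 4 mm thick. Origin at the centre of its underside, on the bench.
- white_dish: Fixed shallow white square dish, same sizes as the red one; the two may change places. Origin at the centre of its underside.
- mat: Fixed blue work mat, 240 (x) by 220 (y) mm, 4 mm thick. Origin at the centre of its underside, on the bench. The solder reel stands on it near the corner at +x, -y.
- solder_reel: Bystander: steel-grey reel of 52 mm diameter, 40 high, standing on the mat. Origin at the centre of its underside.
- circuit_board: Bystander: green board 60 by 90 by 4 mm lying on the bench nearer the robot than the post. Origin at the centre of its underside.
- screwdriver: Bystander: screwdriver 170 mm long lying on the bench beyond the post.
- flux_bottle: Bystander: orange bottle, 36 mm across, 85 high, upright beyond the mat's inner far corner. Origin at the centre of its underside.
- tape_roll: Bystander: yellow roll, 60 mm across, 18 high, lying flat beside the green board. Origin at the centre of its underside.
Not all that is in view belongs to the job. Leave any green, purple or turquoise look-alike of the post alone.

How it is judged:
On the way, in this order (a step that is already met when the one before it is completed fails the run):
1. the wing nut lies wings up in the red dish, released, while the spacer and the bracket are still on the post (x of wing_nut in the frame of red_dish between -0.048 and 0.048 m and y of wing_nut in the frame of red_dish between -0.048 and 0.048 m and z of wing_nut in the frame of red_dish below 0.009 m and angle between wing_nut's own z axis and vertical below 0.2 rad and contact force between wing_nut and the fingers below 0.05 N and linear speed of wing_nut below 0.02 m/s and horizontal distance between spacer and post below 0.008 m and z of spacer in the frame of post between 0.052 and 0.066 m and horizontal distance between bracket and post below 0.01 m and z of bracket in the frame of post between 0.035 and 0.048 m), for 0.2 s.
2. the spacer lies flat in the white dish, released, while the bracket is still on the post (x of spacer in the frame of white_dish between -0.048 and 0.048 m and y of spacer in the frame of white_dish between -0.048 and 0.048 m and z of spacer in the frame of white_dish below 0.029 m and (angle between spacer's own z axis and vertical below 0.2 rad or angle between spacer's own z axis and vertical above 2.94 rad) and contact force between spacer and the fingers below 0.05 N and linear speed of spacer below 0.02 m/s and horizontal distance between bracket and post below 0.01 m and z of bracket in the frame of post between 0.035 and 0.048 m), for 0.2 s.
3. the bracket stands on the blue mat, released (x of bracket in the frame of mat between -0.1 and 0.1 m and y of bracket in the frame of mat between -0.09 and 0.09 m and z of bracket in the frame of mat below 0.01 m and angle between bracket's own z axis and vertical below 0.15 rad and contact force between bracket and the fingers below 0.05 N and linear speed of bracket below 0.02 m/s), for 0.2 s.
At the end, for the whole second after the job is handed in: Nut wings up in the red dish, spacer flat in the white dish (centres within 48 mm of the dish's along both sides, 0.2 rad of level, on the floor); bracket on its flanges on the mat (0.15 rad of level, centre within 100 mm along mat x and 90 mm along y of its centre); all released, at rest (all of step 3 and x of wing_nut in the frame of red_dish between -0.048 and 0.048 m and y of wing_nut in the frame of red_dish between -0.048 and 0.048 m and z of wing_nut in the frame of red_dish below 0.009 m and angle between wing_nut's own z axis and vertical below 0.2 rad and contact force between each of wing_nut, spacer and the fingers below 0.05 N and linear speed of each of wing_nut, spacer below 0.02 m/s and x of spacer in the frame of white_dish between -0.048 and 0.048 m and y of spacer in the frame of white_dish between -0.048 and 0.048 m and z of spacer in the frame of white_dish below 0.029 m and (angle between spacer's own z axis and vertical below 0.2 rad or angle between spacer's own z axis and vertical above 2.94 rad)); the robot touches nothing.
It fails at once if the wing nut is forced hard (over 40 N) against the post (contact force between wing_nut and post above 40 N).
It fails at once if the solder reel, circuit board, screwdriver, flux bottle or tape roll is shifted by more than 30 mm (distance of any of solder_reel, circuit_board, screwdriver, flux_bottle, tape_roll from where it was at the start of the episode above 0.03 m).
It fails at once if the flux bottle or the solder reel is tipped over (angle between any of flux_bottle, solder_reel's own z axis and vertical above 0.5 rad).
It also fails if it takes over 72 s, if anything falls off the work surface, if the arm or the gripper's body presses on something with over 40 N, if the wrist force passes 120 N, or if a joint passes its speed limit or range.

## Working session

There is one attempt and no reset: what is moved stays moved. The work goes in short steps, Python scripts to look and compute and a shell command to move; the robot and the scene stay as the last step left them, time stands still between calls to the robot, and variables do not carry over. Pictures are saved under pics/ and viewed, about 8 in all and at most 12, crops included, and the job is handed in when it is done.

```bash
mkdir -p pics; cat > h.py <<'E'
import numpy as np, cv2
from bench import get_state, eyes, job
from scipy.spatial.transform import Rotation as R
def grab(n,save=None):
    im,d=eyes.get_image(n)
    if save: cv2.imwrite('pics/'+save,im[:,:,::-1])
    return im,d,eyes.camera_params(n)
def rays(p,uv):
    K=np.array(p['camera_matrix']);k=p['k1'];T=np.array(p['pose'])
    uv=np.atleast_2d(np.array(uv,float))
    s=cv2.undistortPoints(uv[:,None,:],K,np.array([k,0,0,0,0.]))[:,0]
    return T[:3,3], np.c_[s,np.ones(len(s))]@T[:3,:3].T
def onplane(p,uv,z):
    o,r=rays(p,uv); return o+r*((z-o[2])/r[:,2])[:,None]
def withdepth(p,uv,d):
    o,r=rays(p,uv); return o+r*np.atleast_1d(d)[:,None]
def proj(p,X):
    K=np.array(p['camera_matrix']);T=np.linalg.inv(np.array(p['pose']))
    return cv2.projectPoints(np.atleast_2d(np.array(X,float)),cv2.Rodrigues(T[:3,:3])[0],T[:3,3],K,np.array([p['k1'],0,0,0,0.]))[0][:,0]
def cross(p1,uv1,p2,uv2):
    o1,r1=rays(p1,uv1);o2,r2=rays(p2,uv2);r1=r1[0];r2=r2[0]
    a=np.linalg.lstsq(np.c_[r1,-r2],o2-o1,rcond=None)[0]
    A=o1+a[0]*r1;B=o2+a[1]*r2
    return (A+B)/2,np.linalg.norm(A-B)
E
python3 - <<'E'
from h import *
s=get_state();print({k:np.round(v,3) for k,v in s.items()}); print(R.from_rotvec(s['tool_rot']).as_matrix().round(3))
for n in('side','top'):
    im,d,p=grab(n,n+'0.png');print(n,np.round(p['camera_matrix'],1),p['k1'],np.round(p['pose'],3))
E
```

```text
{'time': np.float64(0.0), 'joint_positions': array([-1.156,  0.322, -0.07 ,  1.452,  0.023,  1.371, -0.057]), 'qd': array([-0.   , -0.003, -0.   , -0.001, -0.001,  0.   , -0.001]), 'joint_torque': array([ 0.0000e+00, -4.9127e+01, -4.0400e-01, -3.1252e+01, -6.4000e-02,
        4.4000e-02,  0.0000e+00]), 'position': array([0.253, 0.598, 0.221]), 'tool_rot': array([-6.250e-01, -3.078e+00,  3.000e-03]), 'ft_force': array([ 0.793, -0.274,  0.211]), 'torque': array([-0.025,  0.007, -0.041]), 'grip_width': np.float64(0.999)}
[[-0.921  0.39  -0.001]
 [ 0.39   0.921 -0.002]
 [-0.    -0.002 -1.   ]]
side [[490.9   0.  254.1]
 [  0.  490.9 195.6]
 [  0.    0.    1. ]] -0.08477262603691026 [[ 0.756 -0.377  0.536 -0.342]
 [-0.655 -0.411  0.634 -1.052]
 [-0.019 -0.83  -0.557  0.989]
 [ 0.     0.     0.     1.   ]]
top [[420.9   0.  264.6]
 [  0.  420.9 193.9]
 [  0.    0.    1. ]] -0.011080900967606541 [[-0.021 -0.994  0.104  0.397]
 [-1.     0.022  0.009 -0.017]
 [-0.011 -0.104 -0.994  1.224]
 [ 0.     0.     0.     1.   ]]
```

View pics/top0.png

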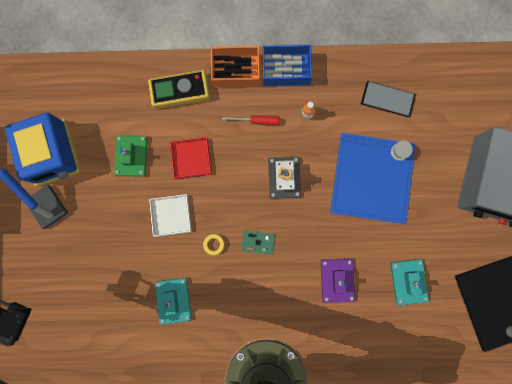

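View pics/side0.png

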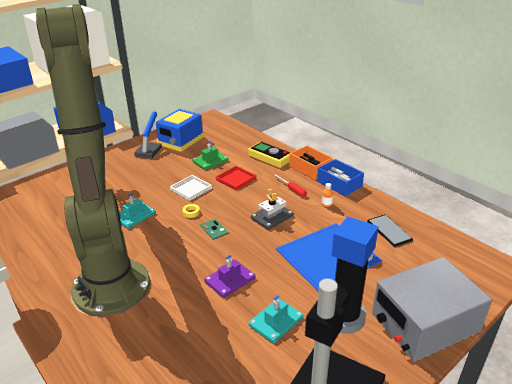

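The top view shows one dark-based post with the aluminium plate and brass nut at (285,177). It also shows green (131,156), turquoise (173,301) and (410,282), and purple (338,281) look-alikes. The dark one fits the description. The red dish is at (191,158), white dish (171,216), mat (373,178), reel (402,150) and bottle (308,111). I'll confirm with an enlarged crop and measure.

```bash
python3 - <<'E'
from h import *
T,dt,pt=grab('top');S,ds,ps=grab('side')
a=cv2.resize(T[147:207,255:315,::-1],(400,400),interpolation=cv2.INTER_CUBIC)
b=cv2.resize(S[180:240,242:302,::-1],(400,400),interpolation=cv2.INTER_CUBIC)
cv2.imwrite('pics/crop1.png',np.hstack([a,b]))
def big(m,box):
    k=np.zeros_like(m,np.uint8);x0,y0,x1,y1=box;k[y0:y1,x0:x1]=m[y0:y1,x0:x1]
    c=max(cv2.findContours(k,cv2.RETR_EXTERNAL,cv2.CHAIN_APPROX_NONE)[0],key=cv2.contourArea)
    return c
Ti=T.astype(int);Si=S.astype(int)
def rep(nm,im,p,m,box,z,d):
    c=big(m.astype(np.uint8),box)[:,0].astype(float)
    P=onplane(p,c,z); r=cv2.minAreaRect((P[:,:2]*1000).astype(np.float32))
    print(nm,'px',c.mean(0).round(1),'rect mm',np.round(r[0],1),np.round(r[1],1),round(r[2],1))
    M=np.zeros(m.shape,np.uint8);cv2.drawContours(M,[c[:,None].astype(np.int32)],-1,1,-1);vv,uu=np.nonzero(M)
    W=withdepth(p,np.c_[uu,vv],d[vv,uu]);print('   depth z pct',np.percentile(W[:,2],[2,25,50,75,98]).round(4))
R_,G,B=Ti[...,0],Ti[...,1],Ti[...,2]
rep('base',T,pt,(Ti.max(2)<95)&(abs(R_-B)<25),(255,147,315,207),.015,dt)
rep('red',T,pt,(R_>130)&(G<70)&(B<80),(160,130,220,185),.016,dt)
rep('white',T,pt,(Ti.min(2)>150),(140,185,200,245),.016,dt)
rep('mat',T,pt,(B>120)&(R_<70),(320,125,425,230),.004,dt)
rep('reel',T,pt,(Ti.min(2)>110)&(abs(R_-B)<40),(385,135,420,165),.044,dt)
# heights by two views
r,g,b=Si[...,0],Si[...,1],Si[...,2]
for nm,mt,mb,m2,bx in [('red',(R_>130)&(G<70)&(B<80),(160,130,220,185),(r>130)&(g<70)&(b<80),(210,160,262,190)),('white',Ti.min(2)>150,(140,185,200,245),Si.min(2)>150,(165,172,215,203))]:
    c1=np.array(cv2.minAreaRect(big(mt.astype(np.uint8),mb))[0])
    q=big(m2.astype(np.uint8),bx)[:,0].astype(float); print(nm,'cross',c1,((q.max(0)+q.min(0))/2),cross(pt,c1,ps,(q.max(0)+q.min(0))/2))
# brass
for nm,im,p,d,bx in[('top',Ti,pt,dt,(255,147,315,207)),('side',Si,ps,ds,(242,180,302,240))]:
    m=(im[...,0]-im[...,2]>60)&(im[...,0]>110); x0,y0,x1,y1=bx
    vv,uu=np.nonzero(m[y0:y1,x0:x1]);uu+=x0;vv+=y0;W=withdepth(p,np.c_[uu,vv],d[vv,uu])
    print(nm,'brass',len(uu),uu.mean(),vv.mean(),W.mean(0).round(4),W.min(0).round(4),W.max(0).round(4))
E
```

```text
base px [284.4 176.2] rect mm [570.7 -63.5] [118.2  89.6] 1.4
   depth z pct [0.0105 0.0147 0.0164 0.0182 0.0218]
red px [189.7 158. ] rect mm [635.3 208.7] [110.1 108.2] 5.9
   depth z pct [0.001  0.0044 0.0062 0.0082 0.0192]
white px [165.6 213.5] rect mm [469.6 269.3] [109. 109.] 6.2
   depth z pct [0.0008 0.0044 0.0061 0.0082 0.0199]
mat px [373.9 177.7] rect mm [ 565.5 -323.4] [219.7 237.4] 80.0
   depth z pct [0.0004 0.0038 0.0054 0.007  0.0104]
reel px [401.2 149.9] rect mm [ 637.  -397.9] [49.9 61.9] 43.2
   depth z pct [0.0062 0.0409 0.0446 0.0466 0.0492]
red cross [190.1656189  157.61628723] [235.5 177.5] (array([0.6364494 , 0.2118319 , 0.00293105]), np.float64(0.003161934598702185))
white cross [169.41537476 214.82310486] [190.5 187.5] (array([0.46937911, 0.27298354, 0.00135721]), np.float64(0.002205660039593138))
top brass 2067 281.72036768263183 175.5142718916304 [ 0.5773 -0.0574  0.0107] [ 0.3971 -0.1553 -0.0067] [0.6659 0.0224 1.2239]
side brass 2751 271.31697564521994 208.37150127226462 [ 0.5958 -0.032   0.0097] [-0.3419 -1.0519 -0.0092] [0.8076 0.1765 0.9891]
```

View pics/crop1.png

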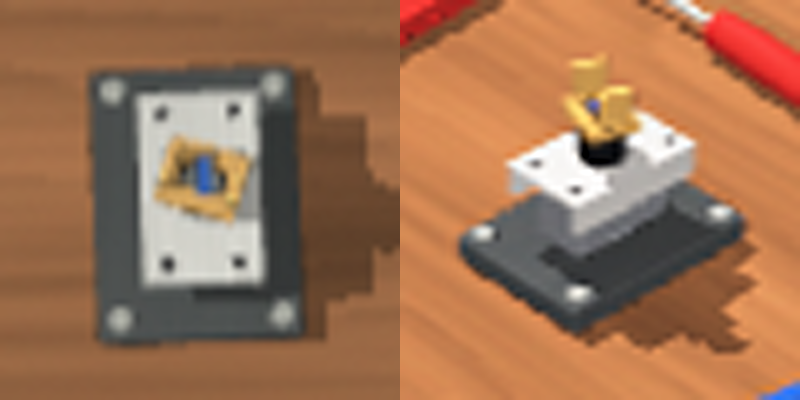

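The crop confirms the post: dark base, white bracket, black spacer, brass nut and blue crossbar. The nut's angle needs a bigger enlargement.

```bash
python3 - <<'E'
from h import *
Ts=[];Ss=[];
for i in range(6):
    T,dt,pt=grab('top');S,ds,ps=grab('side');Ts.append(T.astype(float));Ss.append(S.astype(float))
print('noise',np.std(Ts,0).mean(),np.std(Ss,0).mean())
T=np.mean(Ts,0).astype(np.uint8);S=np.mean(Ss,0).astype(np.uint8);np.savez('avg.npz',T=T,S=S)
f=lambda I,u,v:cv2.resize(I[v-12:v+12,u-12:u+12,::-1],(400,400),interpolation=cv2.INTER_CUBIC)
cv2.imwrite('pics/crop2.png',np.hstack([f(T,285,174),f(S,273,199)]))
# candidate predictions: project nut wing tops for angles
c=np.array([.5707,-.0635])
for nm,I,p,z in[('top',T,pt,.085),('side',S,ps,.1)]:
    h=cv2.cvtColor(I,cv2.COLOR_RGB2HSV); m=((h[...,0]>14)&(h[...,0]<30)&(h[...,1]>90)&(h[...,2]>120)).astype(np.uint8)
    q=proj(p,[[*c,.09]])[0];print(nm,'axis px',q.round(1), 'ends +x', proj(p,[[c[0]+.03,c[1],.09]])[0].round(1))
    x,y=q.astype(int);k=np.zeros_like(m);k[y-12:y+13,x-12:x+13]=m[y-12:y+13,x-12:x+13]
    print('\n'.join(''.join('.#'[v] for v in r) for r in k[y-10:y+11,x-10:x+11]))
E
```

```text
noise 0.37871334386326816 0.4339457750629383
top axis px [284.9 173.5] ends +x [284.6 162.6]
.....................
.....................
.....................
.....................
.....................
.......####..........
......#######........
......####...#####...
......##.....#####...
.....###......####...
.....###.......###...
.....##........###...
.....#####.....##....
....#######.#####....
......###########....
.........#######.....
.............###.....
.....................
.....................
.....................
.....................
side axis px [272.1 194.5] ends +x [278.8 191.1]
.....................
.....................
.....................
.....................
.........##..........
.....######..........
......#####..........
......#####..........
......#####..........
......#########......
.....##########......
....####..#####......
.....###..#####......
.....##########......
......##########.....
.......#########.....
........####.........
.....................
.....................
.....................
.....................
```

View pics/crop2.png

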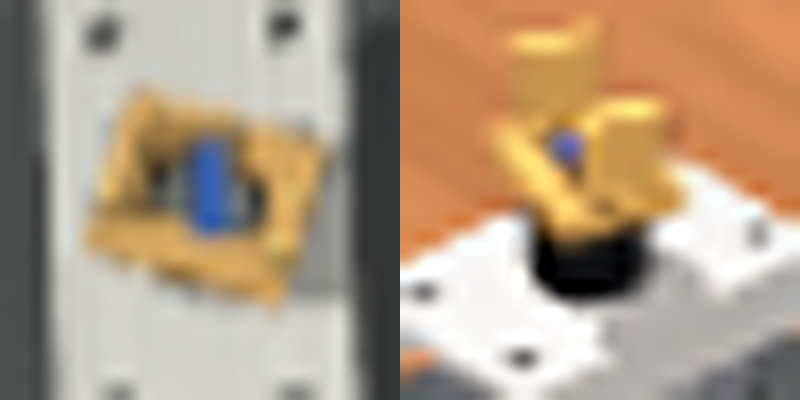

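The crop shows the nut plate corners at crop (145,95), (330,150), (285,305) and (88,240). The nut's x therefore runs right and 17° down in the picture, while the crossbar is near vertical. That is about 70° **anticlockwise** of alignment, so the text's "clockwise" disagrees. I'll quantify this and cross-check with the second view.

```bash
python3 - <<'E'
from h import *
D=np.load('avg.npz');T,S=D['T'],D['S'];pt=eyes.camera_params('top');ps=eyes.camera_params('side')
def blob(I,uv,kind,up=8,w=12):
    u,v=uv;C=cv2.resize(I[v-w:v+w,u-w:u+w],None,fx=up,fy=up,interpolation=cv2.INTER_CUBIC);h=cv2.cvtColor(C,cv2.COLOR_RGB2HSV)
    if kind=='brass': m=(h[...,0]>12)&(h[...,0]<30)&(h[...,1]>85)&(h[...,2]>110)
    if kind=='blue': m=(h[...,0]>100)&(h[...,0]<130)&(h[...,1]>90)
    if kind=='white': m=(h[...,1]<40)&(h[...,2]>170)
    if kind=='dark': m=(h[...,2]<95)&(h[...,1]<90)
    c=max(cv2.findContours(m.astype(np.uint8),0,cv2.CHAIN_APPROX_NONE)[0],key=cv2.contourArea)[:,0]
    return (c+.5)/up-.5+[u-w,v-w]
b=blob(T,(285,174),'brass');bl=blob(T,(285,174),'blue');bs=blob(S,(273,199),'blue')
def rect(c,z):
    P=onplane(pt,c,z)[:,:2]*1000;return [np.round(x,1) for x in cv2.minAreaRect(P.astype(np.float32))]
print('nut',rect(b,.09)); print('bar',rect(bl,.0915))
print('bar cross',cross(pt,bl.mean(0),ps,bs.mean(0)))
c=blob(T,(285,177),'dark',w=28);print('base',rect(c,.015)); c=blob(T,(285,176),'white',w=20);print('bracket',rect(c,.059))
st=get_state();M=R.from_rotvec(st['tool_rot']).as_matrix();print(st['position'],'tool y ang',np.degrees(np.arctan2(M[1,1],M[0,1])))
print('delta units',(M.T@(np.array([.5707,-.0635,.2])-st['position'])/.04).round(2), st['time'])
E
```

```text
nut [array([570.8, -63.6]), array([34.2, 28.9]), np.float64(71.8)]
bar [array([572.2, -63.9]), array([13.9,  6.2]), np.float64(6.8)]
bar cross (array([ 0.57611672, -0.06478631,  0.05754562]), np.float64(0.0027031267444319403))
base [array([570.9, -63.8]), array([120.1,  89.9]), np.float64(0.8)]
bracket [array([571.8, -63.7]), array([79.2, 49.1]), np.float64(0.4)]
[0.2536068  0.59852635 0.22260876] tool y ang 67.04023207951622
delta units [-13.76 -12.15   0.56] 0.8
```

Two independent rectangles agree: the post axis is at (0.571,-0.0637), yaw about 1°. The nut is 34.2×28.9 mm with its x at 71.8°, so the short way to align it is about 71° clockwise. Moving now.

```bash
python3 -m jog '[[[1,-0.98,-0.87,0,0],[1,-0.98,-0.87,0,0],[1,-0.98,-0.87,0,0],[1,-0.98,-0.87,0,0],[1,-0.98,-0.87,0,0],[1,-0.98,-0.87,0,0],[1,-0.98,-0.87,0,0],[1,-0.98,-0.87,0,0],[1,-0.98,-0.87,0,0],[1,-0.98,-0.87,0,0]]]' 15; python3 -m jog '[[[1,-0.99,-0.86,0,0],[1,-0.99,-0.86,0,0],[1,-0.99,-0.86,0,0],[1,-0.99,-0.86,0,0],[1,0,0,0,-0.96],[1,0,0,0.5,0],[1,0,0,0,0]]]'
cat > d.py <<'E'
import sys
from h import *
def delta(x,y,z,yaw=None):
    st=get_state();M=R.from_rotvec(st['tool_rot']).as_matrix();a=np.degrees(np.arctan2(M[1,1],M[0,1]))
    print('t',st['time'].round(2),'pos',np.round(st['position'],4),'tooly',a.round(1),'units',(M.T@(np.array([x,y,z])-st['position'])/.04).round(3),'tilt',M[:,2].round(3),'q',np.round(st['joint_positions'],2),'grip',round(float(st['grip_width']),3),'F',np.round(st['ft_force'],1))
delta(*map(float,sys.argv[1:]))
E
python3 d.py .571 -.0637 .08
```

```text
time: 2.05
position: [0.4794, 0.1236, 0.223]
tool_rot: [0.625, 3.078, 0.001]
ft_force: [0.6, 0.7, -0.1]
grip_width: 1.0
time: 2.92
position: [0.5699, -0.0633, 0.2013]
tool_rot: [-0.496, -3.099, 0.001]
ft_force: [0.5, -0.4, 0.3]
grip_width: 1.0Traceback (most recent call last):
  File "d.py", line 6, in <module>
    delta(*map(float,sys.argv[1:]))
    ~~~~~^^^^^^^^^^^^^^^^^^^^^^^^^^
  File "d.py", line 5, in delta
    print('t',st['time'].round(2),'pos',np.round(st['position'],4),'tooly',a.round(1),'units',(M.T@(np.array([x,y,z])-st['position'])/.04).round(3),'tilt',M[:,2].round(3),'q',np.round(st['joint_positions'],2),'grip',round(float(st['grip_width']),3),'F',np.round(st['ft_force'],1))
              ^^^^^^^^^^^^^^^^
AttributeError: 'float' object has no attribute 'round'
```

```bash
sed -i "s/st\['time'\].round(2)/round(float(st['time']),2)/" d.py
python3 -m jog '[[[1,0,0,1,0],[1,0,0,0.9,0],[1,0,0,0,0]]]'; python3 d.py .571 -.0637 .082
python3 - <<'E'
from h import *
S,d,p=grab('side');cv2.imwrite('pics/s3.png',cv2.resize(S[150:230,222:322,::-1],(800,640)[:2],interpolation=cv2.INTER_CUBIC)[:600])
# height: depth-based z of brass and bracket plate in side and earlier top
T,dt,pt=grab('top')
h=cv2.cvtColor(S,cv2.COLOR_RGB2HSV);m=(h[...,0]>14)&(h[...,0]<30)&(h[...,1]>110)&(h[...,2]>120)
k=np.zeros_like(m);k[184:206,262:284]=m[184:206,262:284];v,u=np.nonzero(k);W=withdepth(p,np.c_[u,v],d[v,u]);W=W[abs(W[:,2]-.08)<.05];print('brass depth z',np.percentile(W[:,2],[3,50,97]),W.mean(0))
# top-rim of the two wings in side view, cross with text axis
print('nut pts at wing tops proj', proj(p,[[.571+.0145*np.cos(1.253),-.0637+.0145*np.sin(1.253),.105],[.571-.0145*np.cos(1.253),-.0637-.0145*np.sin(1.253),.105],[.571,-.0637,.0595]]).round(1))
E
```

```text
time: 3.3
position: [0.569, -0.0629, 0.1247]
tool_rot: [-0.494, -3.097, 0.001]
ft_force: [-0.0, 1.1, 0.4]
grip_width: 1.002
t 3.3 pos [ 0.569  -0.0629  0.1247] tooly 71.9 units [-0.058 -0.003  1.068] tilt [-0.005 -0.    -1.   ] q [-0.39  0.25  0.52  1.78 -0.13  1.15  1.43] grip 1.002 F [-0.   1.1  0.4]
brass depth z [0.08060728 0.08952361 0.10479859] [ 0.56512001 -0.06663373  0.09122478]
nut pts at wing tops proj [[270.4 188.5]
 [274.1 192.9]
 [272.2 202.1]]
```

View pics/s3.png

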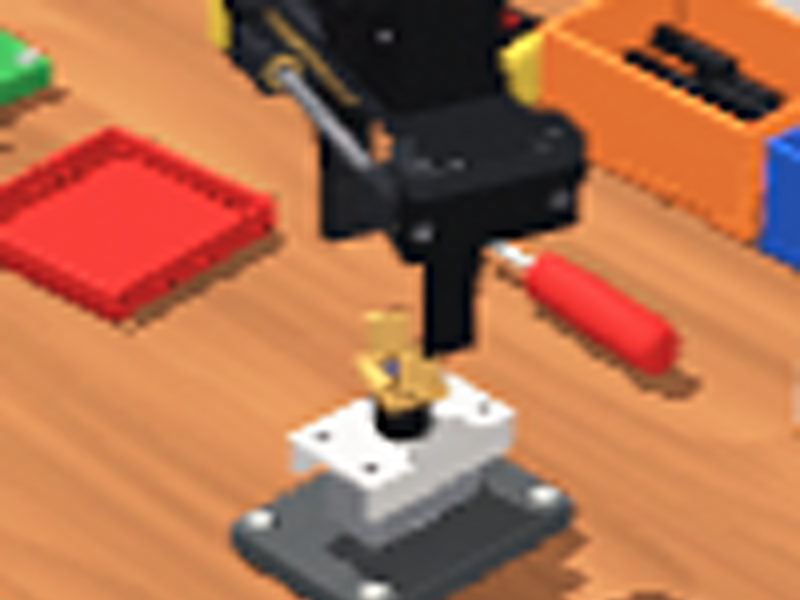

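The side crop shows the open fingers straddling the nut, with wings at crop (385,325) and (425,375). The depth reading puts the wing tops at 0.105, which fits. Now descending and gripping.

```bash
python3 -m jog '[[[1,-0.05,0,0.6,0],[1,0,0,0.47,0],[1,0,0,0,0]]]' 10; python3 d.py .571 -.0637 .082; python3 -m jog '[[[0.5,0,0,0,0],[0.3,0,0,0,0],[0.2,0,0,0,0],[0.2,0,0,0,0],[0.2,0,0,0,0],[0.2,0,0,0,0]]]' 10;python3 d.py .571 -.0637 .082
```

```text
time: 3.78
position: [0.5723, -0.0638, 0.0833]
tool_rot: [-0.496, -3.101, 0.0]
ft_force: [-0.4, -0.8, -0.3]
grip_width: 1.002
t 3.77 pos [ 0.5723 -0.0638  0.0833] tooly 71.8 units [ 0.031 -0.006  0.032] tilt [-0.002  0.    -1.   ] q [-0.37  0.3   0.51  1.82 -0.16  1.07  1.45] grip 1.002 F [-0.4 -0.8 -0.3]
time: 4.53
position: [0.5728, -0.064, 0.0837]
tool_rot: [-0.496, -3.102, 0.0]
ft_force: [0.1, 0.5, 1.3]
grip_width: 0.4
t 4.53 pos [ 0.5728 -0.064   0.0837] tooly 71.8 units [ 0.046 -0.006  0.044] tilt [-0. -0. -1.] q [-0.37  0.3   0.51  1.82 -0.16  1.07  1.45] grip 0.4 F [0.1 0.5 1.3]
```

```bash
python3 -m jog '[[[0.2,0.02,0,-0.02,0.5],[0.2,0,0,0,1],[0.2,0,0,0,1],[0.2,0,0,0,1],[0.2,0,0,0,1],[0.2,0,0,0,1],[0.2,0,0,0,1]]]';python3 d.py .571 -.0637 .082;  python3 -m jog '[[[0.2,0,0,0,1],[0.2,0,0,0,1],[0.2,0,0,0,1],[0.2,0,0,0,1],[0.2,0,0,0,1],[0.2,0,0,0,1],[0.2,0,0,0,1],[0.2,0,0,0,0.7],[0.2,0,0,0,0],[0.2,0,0,0,0]]]';python3 d.py .571 -.0637 .082
```

```text
time: 5.4
position: [0.5722, -0.0637, 0.0845]
tool_rot: [1.348, 2.837, 0.0]
ft_force: [1.4, -0.7, -0.6]
grip_width: 0.39
t 5.4 pos [ 0.5722 -0.0637  0.0845] tooly 39.2 units [ 0.019 -0.022  0.062] tilt [ 0. -0. -1.] q [-0.45  0.31  0.6   1.82 -0.19  1.07  0.91] grip 0.39 F [ 1.4 -0.7 -0.6]
time: 6.65
position: [0.5728, -0.0649, 0.0849]
tool_rot: [2.203, 2.236, 0.0]
ft_force: [2.0, -3.3, -0.5]
grip_width: 0.392
t 6.65 pos [ 0.5728 -0.0649  0.0849] tooly 0.9 units [ 0.03  -0.044  0.072] tilt [ 0.002 -0.001 -1.   ] q [-0.54  0.33  0.71  1.82 -0.24  1.08  0.28] grip 0.392 F [ 2.  -3.3 -0.5]
```

A small side force says the slot is rubbing the neck; I'll shift about 1 mm toward −y and check before lifting.

```bash
python3 -m jog '[[[0.2,-0.03,0.02,0,0],[0.2,0,0,0,0],[0.2,0,0,0,0]]]';python3 d.py .571 -.0637 .082
python3 -m jog '[[[0.2,0,0,-0.05,0],[0.2,0,0,0,0],[0.2,0,0,0,0]]]'; python3 d.py .571 -.0637 .082
```

```text
time: 7.02
position: [0.5728, -0.065, 0.0846]
tool_rot: [-2.205, -2.238, 0.0]
ft_force: [0.3, -2.2, 0.8]
grip_width: 0.389
t 7.03 pos [ 0.5728 -0.065   0.0846] tooly 0.8 units [ 0.032 -0.045  0.065] tilt [-0.  0. -1.] q [-0.54  0.33  0.71  1.82 -0.24  1.08  0.28] grip 0.389 F [ 0.3 -2.2  0.8]
time: 7.4
position: [0.5722, -0.065, 0.0863]
tool_rot: [-2.204, -2.237, 0.001]
ft_force: [0.1, -2.3, -0.5]
grip_width: 0.388
t 7.4 pos [ 0.5722 -0.065   0.0863] tooly 0.8 units [ 0.032 -0.031  0.108] tilt [-0.001  0.    -1.   ] q [-0.54  0.33  0.71  1.82 -0.24  1.09  0.28] grip 0.388 F [ 0.1 -2.3 -0.5]
```

```bash
python3 -m jog '[[[0.2,-0.04,0,0,0],[0.2,0,0,0,0],[0.2,0,0,0,0]]]';python3 d.py .571 -.0637 .082
python3 -m jog '[[[0.2,0,0,-0.05,0],[0.2,0,0,0,0],[0.2,0,0,-0.04,0],[0.2,0,0,0,0]]]'; python3 d.py .571 -.0637 .082
```

```text
time: 7.78
position: [0.573, -0.0656, 0.0865]
tool_rot: [-2.204, -2.238, -0.001]
ft_force: [-0.8, 0.8, -0.5]
grip_width: 0.389
t 7.78 pos [ 0.573  -0.0656  0.0865] tooly 0.9 units [ 0.049 -0.049  0.112] tilt [-0.     0.001 -1.   ] q [-0.54  0.33  0.71  1.82 -0.24  1.09  0.28] grip 0.389 F [-0.8  0.8 -0.5]
time: 8.28
position: [0.5725, -0.0665, 0.0902]
tool_rot: [-2.205, -2.237, 0.001]
ft_force: [-2.4, 0.0, -0.7]
grip_width: 0.386
t 8.28 pos [ 0.5725 -0.0665  0.0902] tooly 0.8 units [ 0.072 -0.037  0.204] tilt [-0.001  0.    -1.   ] q [-0.54  0.32  0.72  1.82 -0.24  1.09  0.28] grip 0.386 F [-2.4  0.  -0.7]
```

Risen 6 mm with no vertical force, so the bar is inside the slot. Continuing up.

```bash
python3 -m jog '[[[0.2,0,0,-0.15,0],[0.2,0,0,-0.15,0],[0.2,0,0,-0.2,0],[0.2,0,0,-0.3,0],[0.2,0,0,-0.6,0],[0.2,0,0,-0.9,0],[0.2,0,0,0,0]]]'; python3 d.py .6353 .2087 .17
python3 - <<'E'
from h import *
S,d,p=grab('side');cv2.imwrite('pics/s4.png',cv2.resize(S[130:230,212:332,::-1],(720,600),interpolation=cv2.INTER_CUBIC))
E
```

```text
time: 9.15
position: [0.5753, -0.067, 0.186]
tool_rot: [2.202, 2.234, 0.008]
ft_force: [-0.9, 0.1, -1.1]
grip_width: 0.389
t 9.15 pos [ 0.5753 -0.067   0.186 ] tooly 0.8 units [6.869 1.597 0.415] tilt [ 0.007  0.001 -1.   ] q [-0.58  0.22  0.75  1.71 -0.16  1.26  0.22] grip 0.389 F [-0.9  0.1 -1.1]
```

View pics/s4.png

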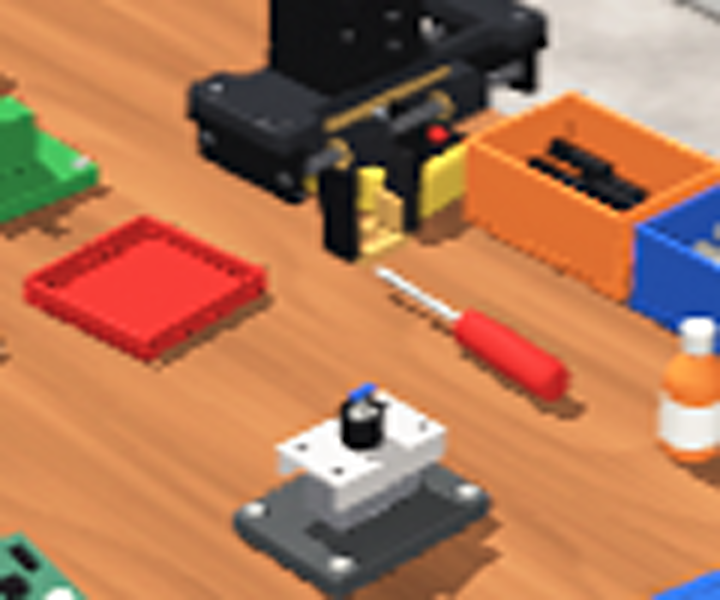

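The nut hangs in the fingers, and spacer and bracket are still on the post with the blue bar at crop (362,392). On to the red dish; the release must be partial, because the fully open fingers (117 mm) exceed the dish interior.

```bash
python3 -m jog '[[[0.2,0.99,0.23,0,0],[0.2,0.99,0.23,0,0],[0.2,0.98,0.23,0,0],[0.2,0.98,0.23,0,0],[0.2,0.98,0.23,0,0],[0.2,0.98,0.23,0,0],[0.2,0.97,0.22,0,0],[0.2,0,0,0.9,0],[0.2,0,0,0.9,0],[0.2,0,0,0,0]]]'; python3 d.py .6353 .2087 .0105
```

```text
time: 10.45
position: [0.6298, 0.2085, 0.106]
tool_rot: [-2.203, -2.236, 0.012]
ft_force: [-0.5, 0.3, 0.2]
grip_width: 0.392
t 10.45 pos [0.6298 0.2085 0.106 ] tooly 0.8 units [0.01  0.155 2.386] tilt [-0.008 -0.003 -1.   ] q [-0.8   0.48  0.59  1.56 -0.27  1.19 -0.15] grip 0.392 F [-0.5  0.3  0.2]
```

```bash
python3 d.py .6353 .2087 .03
```

```text
t 10.45 pos [0.6298 0.2085 0.106 ] tooly 0.8 units [0.009 0.151 1.898] tilt [-0.008 -0.003 -1.   ] q [-0.8   0.48  0.59  1.56 -0.27  1.19 -0.15] grip 0.392 F [-0.5  0.3  0.2]
```

```bash
python3 -m jog '[[[0.2,0,0.1,0.9,0],[0.2,0,0,0.9,0],[0.2,0,0,0.3,0],[0.2,0,0,0,0],[0.2,0,0,0.22,0],[0.2,0,0,0,0],[0.2,0,0,0,0]]]'; python3 d.py .6353 .2087 .0105
```

```text
time: 11.32
position: [0.6373, 0.2094, 0.0181]
tool_rot: [2.205, 2.237, 0.002]
ft_force: [-0.5, -0.3, 0.6]
grip_width: 0.389
t 11.32 pos [0.6373 0.2094 0.0181] tooly 0.8 units [-0.017 -0.051  0.189] tilt [ 0.001  0.    -1.   ] q [-0.77  0.58  0.55  1.62 -0.34  1.04 -0.11] grip 0.389 F [-0.5 -0.3  0.6]
```

```bash
python3 -m jog '[[[0.2,0,0,0.12,0],[0.2,0,0,0,0],[0.2,0,0,0.06,0],[0.2,0,0,0,0],[0.2,0,0,0,0]]]'; python3 d.py .6353 .2087 .0105; python3 -m jog '[[[0.6,0,0,0,0],[0.6,0,0,0,0],[0.6,0,0,0,0],[0.6,0,0,0,0]]]'; python3 d.py .6353 .2087 .0105
```

```text
time: 11.95
position: [0.637, 0.2093, 0.0102]
tool_rot: [2.205, 2.238, 0.0]
ft_force: [0.8, 0.0, -0.4]
grip_width: 0.391
t 11.95 pos [0.637  0.2093 0.0102] tooly 0.8 units [-0.013 -0.042 -0.008] tilt [ 0.  0. -1.] q [-0.77  0.58  0.54  1.62 -0.34  1.03 -0.1 ] grip 0.391 F [ 0.8  0.  -0.4]
time: 12.45
position: [0.637, 0.2093, 0.0102]
tool_rot: [2.205, 2.238, 0.0]
ft_force: [-0.8, 0.1, -0.3]
grip_width: 0.592
t 12.45 pos [0.637  0.2093 0.0102] tooly 0.8 units [-0.013 -0.042 -0.006] tilt [ 0.  0. -1.] q [-0.77  0.58  0.54  1.62 -0.34  1.03 -0.1 ] grip 0.592 F [-0.8  0.1 -0.3]
```

```bash
python3 -m jog '[[[0.6,0,0,-0.6,0],[0.6,0,0,-0.9,0],[0.7,0,0,-0.9,0],[1,0,0,-0.9,0],[1,0,0,-0.9,0],[1,0,0,0,0]]]'; python3 d.py .5718 -.065 .15
python3 - <<'E'
from h import *
T,dt,pt=grab('top');S,ds,ps=grab('side')
f=lambda I,u,v,w:cv2.resize(I[v-w:v+w,u-w:u+w,::-1],(400,400),interpolation=cv2.INTER_CUBIC)
cv2.imwrite('pics/c5.png',np.vstack([np.hstack([f(T,285,175,14),f(S,236,177,28)])]))
I=S;h=cv2.cvtColor(T,cv2.COLOR_RGB2HSV)
u,v,w,up=285,174,14,8
C=cv2.resize(T[v-w:v+w,u-w:u+w],None,fx=up,fy=up,interpolation=cv2.INTER_CUBIC);h=cv2.cvtColor(C,cv2.COLOR_RGB2HSV)
for nm,m,z in[('blue',(h[...,0]>100)&(h[...,0]<130)&(h[...,1]>90),.0915),('bk',(h[...,2]<80),.079)]:
    k=np.zeros_like(m);k[50:170,50:170]=m[50:170,50:170]
    c=max(cv2.findContours(k.astype(np.uint8),0,cv2.CHAIN_APPROX_NONE)[0],key=cv2.contourArea)[:,0]
    P=onplane(pt,(c+.5)/up-.5+[u-w,v-w],z)[:,:2]*1000;print(nm,[np.round(x,1) for x in cv2.minAreaRect(P.astype(np.float32))])
E
```

```text
time: 13.2
position: [0.6391, 0.2095, 0.182]
tool_rot: [2.204, 2.236, 0.01]
ft_force: [0.5, -0.1, 0.1]
grip_width: 0.942
t 13.2 pos [0.6391 0.2095 0.182 ] tooly 0.8 units [-6.84  -1.785  0.772] tilt [ 0.006  0.003 -1.   ] q [-0.81  0.43  0.61  1.47 -0.25  1.31 -0.17] grip 0.942 F [ 0.5 -0.1  0.1]
blue [array([572.6, -64.4]), array([ 9.5, 16.5]), np.float64(88.7)]
bk [array([570.6, -64.1]), array([24.1, 24.5]), np.float64(84.6)]
```

View pics/c5.png

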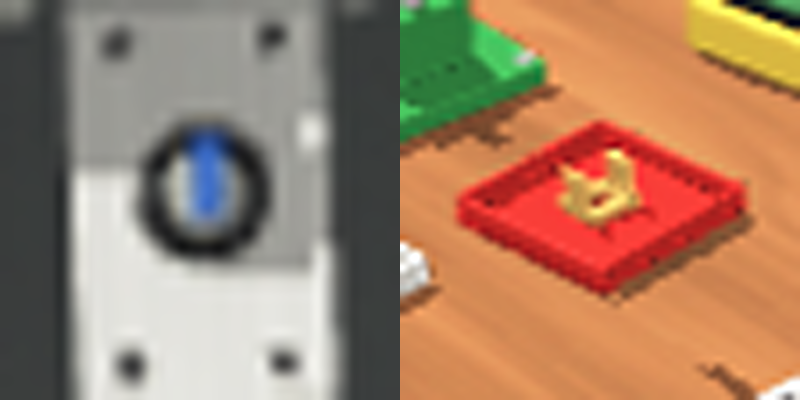

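The nut stands wings up in the red dish at right crop (600,200). The spacer ring is centred on the post at (0.571,-0.064). Next, the spacer.

```bash
python3 -m jog '[[[1,-0.98,-0.25,0,0],[1,-0.98,-0.25,0,0],[1,-0.98,-0.25,0,0],[1,-0.98,-0.25,0,0],[1,-0.98,-0.26,0,0],[1,-0.98,-0.25,0,0],[1,-0.96,-0.25,0,0],[1,0,0,0.6,0],[0.8,0,0,0,0],[0.8,0,0,0,0]]]'; python3 d.py .5713 -.0645 .0625
```

```text
time: 14.55
position: [0.5704, -0.0645, 0.1538]
tool_rot: [-2.203, -2.238, 0.001]
ft_force: [0.4, 0.4, -0.0]
grip_width: 0.859
t 14.55 pos [ 0.5704 -0.0645  0.1538] tooly 0.9 units [1.000e-03 2.500e-02 2.282e+00] tilt [-0.001 -0.    -1.   ] q [-0.57  0.25  0.74  1.76 -0.18  1.21  0.23] grip 0.859 F [ 0.4  0.4 -0. ]
```

```bash
python3 -m jog '[[[0.8,0,0.02,0.8,0],[0.8,0,0,0.8,0],[0.8,0,0,0.4,0],[0.8,0,0,0,0],[0.8,0,0,0.25,0],[0.8,0,0,0,0],[0.8,0,0,0,0]]]' 8; python3 d.py .5713 -.0645 .0625
```

```text
time: 15.42
position: [0.5717, -0.0654, 0.0647]
tool_rot: [2.205, 2.237, 0.001]
ft_force: [0.1, 0.2, 0.4]
grip_width: 0.801
t 15.43 pos [ 0.5717 -0.0654  0.0647] tooly 0.8 units [ 0.022 -0.011  0.055] tilt [ 0.001  0.    -1.   ] q [-0.53  0.35  0.71  1.84 -0.26  1.04  0.29] grip 0.801 F [0.1 0.2 0.4]
```

```bash
python3 -m jog '[[[0.4,0.02,0,0.02,0],[0.15,0,0,0,0],[0.15,0,0,0,0],[0.15,0,0,0,0],[0.15,0,0,0,0],[0.15,0,0,0,0],[0.15,0,0,0,0]]]' 10; python3 d.py .5713 -.0645 .0625; python3 -m jog '[[[0.15,0,0,-0.1,0],[0.15,0,0,-0.1,0],[0.15,0,0,-0.15,0],[0.15,0,0,0,0]]]'; python3 d.py .4696 .2693 .17
```

```text
time: 16.3
position: [0.5713, -0.0646, 0.0634]
tool_rot: [-2.205, -2.238, -0.0]
ft_force: [0.0, -0.5, 0.3]
grip_width: 0.286
t 16.3 pos [ 0.5713 -0.0646  0.0634] tooly 0.8 units [ 0.001 -0.     0.022] tilt [ 0.  0. -1.] q [-0.53  0.35  0.71  1.84 -0.26  1.04  0.29] grip 0.286 F [ 0.  -0.5  0.3]
time: 16.8
position: [0.5719, -0.0645, 0.0782]
tool_rot: [2.204, 2.237, 0.002]
ft_force: [-0.3, -0.2, -0.7]
grip_width: 0.284
t 16.8 pos [ 0.5719 -0.0645  0.0782] tooly 0.8 units [ 8.383 -2.432 -2.298] tilt [ 0.002  0.    -1.   ] q [-0.54  0.33  0.71  1.83 -0.25  1.07  0.28] grip 0.284 F [-0.3 -0.2 -0.7]
```

```bash
python3 -m jog '[[[0.15,0,0,-0.5,0],[0.15,0,0,-0.9,0],[0.15,0,0,-0.9,0],[0.15,0,0,0,0]]]'; python3 -m jog '[[[0.15,0.93,-0.27,0,0],[0.15,0.93,-0.27,0,0],[0.15,0.93,-0.27,0,0],[0.15,0.93,-0.27,0,0],[0.15,0.93,-0.27,0,0],[0.15,0.93,-0.27,0,0],[0.15,0.93,-0.27,0,0],[0.15,0.93,-0.27,0,0],[0.15,0.93,-0.27,0,0],[0.15,0,0,0,0]]]'; python3 d.py .4696 .2693 .0095
```

```text
time: 17.3
position: [0.5737, -0.0651, 0.1737]
tool_rot: [2.202, 2.234, 0.009]
ft_force: [0.4, 0.2, -0.6]
grip_width: 0.285
time: 18.55
position: [0.4672, 0.2723, 0.1689]
tool_rot: [-2.197, -2.244, 0.001]
ft_force: [0.3, -0.4, -1.0]
grip_width: 0.287
t 18.55 pos [0.4672 0.2723 0.1689] tooly 1.2 units [-0.078  0.064  3.985] tilt [-0.001  0.    -1.   ] q [-1.03  0.13  0.49  1.81 -0.06  1.22 -0.5 ] grip 0.287 F [ 0.3 -0.4 -1. ]
```

```bash
python3 -m jog '[[[0.15,-0.05,0,0.9,0],[0.15,0,0,0.9,0],[0.15,0,0,0.9,0],[0.15,0,0,0.6,0],[0.15,0,0,0.3,0],[0.15,0,0,0.2,0],[0.15,0,0,0,0],[0.15,0,0,0,0]]]'; python3 d.py .4696 .2693 .0095
```

```text
time: 19.55
position: [0.47, 0.2672, 0.0183]
tool_rot: [2.205, 2.237, 0.003]
ft_force: [1.4, -0.8, -0.4]
grip_width: 0.286
t 19.55 pos [0.47   0.2672 0.0183] tooly 0.8 units [ 0.053 -0.009  0.219] tilt [ 0.001  0.001 -1.   ] q [-0.98  0.31  0.47  1.95 -0.17  0.92 -0.41] grip 0.286 F [ 1.4 -0.8 -0.4]
```

```bash
python3 -m jog '[[[0.15,0,0,0.15,0],[0.15,0,0,0,0],[0.15,0,0,0.06,0],[0.15,0,0,0,0],[0.15,0,0,0,0]]]'; python3 d.py .4696 .2693 .009; python3 -m jog '[[[0.55,0,0,0,0],[0.55,0,0,0,0],[0.55,0,0,0,0],[0.55,0,0,0,0]]]';  python3 -m jog '[[[0.55,0,0,-0.6,0],[0.55,0,0,-0.9,0],[0.7,0,0,-0.9,0],[1,0,0,-0.9,0],[1,0,0,-0.9,0],[1,0,0,0,0]]]'; python3 d.py .5713 -.0645 .18
python3 - <<'E'
from h import *
T,dt,pt=grab('top');S,ds,ps=grab('side')
f=lambda I,u,v,w:cv2.resize(I[v-w:v+w,u-w:u+w,::-1],(400,400),interpolation=cv2.INTER_CUBIC)
cv2.imwrite('pics/c6.png',np.hstack([f(T,285,175,24),f(S,191,188,28)]))
u,v,w,up=285,175,24,8
C=cv2.resize(T[v-w:v+w,u-w:u+w],None,fx=up,fy=up,interpolation=cv2.INTER_CUBIC);h=cv2.cvtColor(C,cv2.COLOR_RGB2HSV)
m=(h[...,1]<50)&(h[...,2]>115)
c=max(cv2.findContours(m.astype(np.uint8),0,cv2.CHAIN_APPROX_NONE)[0],key=cv2.contourArea)[:,0]
P=onplane(pt,(c+.5)/up-.5+[u-w,v-w],.059)[:,:2]*1000;print('bracket',[np.round(x,1) for x in cv2.minAreaRect(P.astype(np.float32))])
vv,uu=np.mgrid[163:169,281:289];W=withdepth(pt,np.c_[uu.ravel(),vv.ravel()],dt[vv,uu].ravel());print('plate z',np.median(W[:,2]))
E
```

```text
time: 20.18
position: [0.4693, 0.2669, 0.009]
tool_rot: [2.205, 2.238, 0.0]
ft_force: [0.7, 0.1, -0.0]
grip_width: 0.287
t 20.18 pos [0.4693 0.2669 0.009 ] tooly 0.8 units [0.061 0.009 0.   ] tilt [ 0.  0. -1.] q [-0.98  0.32  0.47  1.96 -0.18  0.9  -0.4 ] grip 0.287 F [ 0.7  0.1 -0. ]
time: 20.68
position: [0.4693, 0.2668, 0.009]
tool_rot: [2.205, 2.238, 0.0]
ft_force: [-0.3, 0.3, -0.0]
grip_width: 0.538
time: 21.42
position: [0.4711, 0.2679, 0.1802]
tool_rot: [2.205, 2.237, 0.01]
ft_force: [0.3, -1.0, 0.9]
grip_width: 0.92
t 21.43 pos [0.4711 0.2679 0.1802] tooly 0.8 units [-8.345  2.384 -0.019] tilt [ 0.005  0.004 -1.   ] q [-1.03  0.11  0.5   1.8  -0.06  1.24 -0.5 ] grip 0.92 F [ 0.3 -1.   0.9]
bracket [array([575.3, -69.2]), array([91. , 63.8]), np.float64(0.4)]
plate z 0.06089301025860938
```

View pics/c6.png

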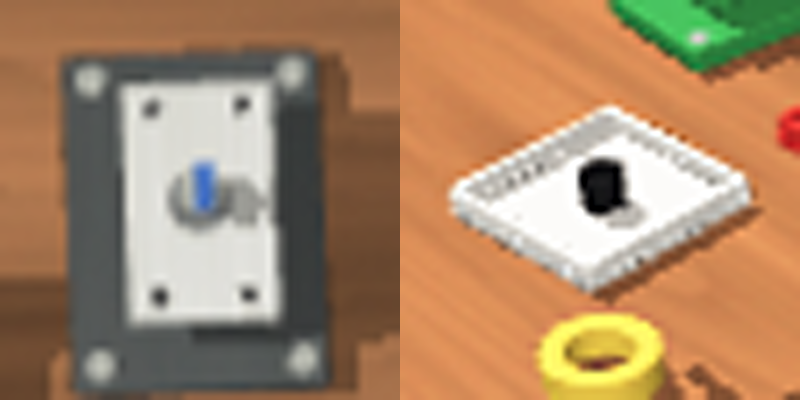

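The black spacer lies flat in the white dish at right crop (600,185), and the bracket is undisturbed on the post. Next, the bracket: jaws along y, gripping the outer flange faces 50 mm apart.

```bash
python3 -m jog '[[[1,-0.93,0.27,0,0],[1,-0.93,0.27,0,0],[1,-0.93,0.27,0,0],[1,-0.93,0.26,0,0],[1,-0.93,0.26,0,0],[1,-0.93,0.26,0,0],[1,-0.93,0.26,0,0],[1,-0.93,0.26,0,0],[1,-0.91,0.27,0,0],[1,0,0,0,0.1]]]'; python3 -m jog '[[[1,0,0,0,1],[1,0,0,0,1],[1,0,0,0,1],[1,0,0,0,1],[1,0,0,0,1],[1,0,0,0,1],[1,0,0,0,1],[1,0,0,0,1],[1,0,0,0,1]]]' 25;python3 -m jog '[[[1,0,0,0,1],[1,0,0,0,1],[1,0,0,0,1],[1,0,0,0,1],[1,0,0,0,1],[1,0,0,0,1],[1,0,0,0,1],[1,0,0,0,1],[1,0,0,0,1],[1,0,0,0,0]]]'; python3 d.py .5715 -.0643 .0435
```

```text
time: 22.78
position: [0.5684, -0.0699, 0.1755]
tool_rot: [2.222, 2.22, -0.006]
ft_force: [0.1, 0.5, -0.1]
grip_width: 0.997
time: 23.9
position: [0.5684, -0.0641, 0.1756]
tool_rot: [-2.898, -1.208, 0.003]
ft_force: [1.0, -0.4, 0.2]
grip_width: 1.001
time: 25.15
position: [0.5686, -0.0644, 0.1758]
tool_rot: [-3.141, -0.013, 0.003]
ft_force: [0.5, -0.5, 0.0]
grip_width: 0.999
t 25.15 pos [ 0.5686 -0.0644  0.1758] tooly -89.5 units [ 0.081 -0.     3.307] tilt [-0.002  0.    -1.   ] q [-0.8   0.28  1.02  1.74 -0.25  1.26 -1.28] grip 0.999 F [ 0.5 -0.5  0. ]
```

```bash
python3 -m jog '[[[1,0.05,0,0.8,0],[1,0,0,0.8,0],[1,0,0,0.8,0],[1,0,0,0.5,0],[1,0,0,0.2,0],[1,0,0,0,0],[1,0,0,0,0]]]'; python3 d.py .5715 -.0643 .0435
```

```text
time: 26.02
position: [0.5722, -0.0659, 0.054]
tool_rot: [-3.141, -0.009, -0.003]
ft_force: [-0.1, -0.7, 0.7]
grip_width: 1.0
t 26.02 pos [ 0.5722 -0.0659  0.054 ] tooly -89.7 units [-0.018 -0.04   0.263] tilt [ 0.002  0.    -1.   ] q [-0.7   0.44  0.93  1.85 -0.4   1.05 -1.17] grip 1.0 F [-0.1 -0.7  0.7]
```

```bash
python3 -m jog '[[[1,0,-0.03,0.24,0],[1,0,0,0,0],[1,0,0,0,0]]]'; python3 d.py .5715 -.0643 .0435; python3 -m jog '[[[0.7,0,0,0,0],[0.45,0,0,0,0],[0.45,0,0,0,0],[0.45,0,0,0,0],[0.45,0,0,0,0],[0.45,0,0,0,0],[0.45,0,0,0,0]]]' 25; python3 d.py .5715 -.0643 .0435
```

```text
time: 26.4
position: [0.5713, -0.0645, 0.0434]
tool_rot: [-3.142, -0.009, -0.0]
ft_force: [0.2, -0.1, -0.0]
grip_width: 1.002
t 26.4 pos [ 0.5713 -0.0645  0.0434] tooly -89.7 units [ 0.004 -0.006 -0.003] tilt [ 0.  0. -1.] q [-0.69  0.45  0.92  1.86 -0.42  1.03 -1.16] grip 1.002 F [ 0.2 -0.1 -0. ]
time: 27.28
position: [0.5713, -0.0646, 0.0434]
tool_rot: [3.142, 0.009, 0.0]
ft_force: [0.5, -0.5, 0.6]
grip_width: 0.573
t 27.27 pos [ 0.5713 -0.0646  0.0434] tooly -89.7 units [ 0.004 -0.008 -0.003] tilt [ 0. -0. -1.] q [-0.69  0.45  0.92  1.86 -0.42  1.03 -1.16] grip 0.573 F [ 0.5 -0.5  0.6]
```

```bash
python3 -m jog '[[[0.45,0,0,-0.15,0],[0.45,0,0,-0.2,0],[0.45,0,0,-0.2,0],[0.45,0,0,-0.2,0],[0.45,0,0,-0.2,0],[0.45,0,0,0,0]]]'; python3 d.py .5715 -.0643 .12; python3 -m jog '[[[0.45,0,0,-0.2,0],[0.45,0,0,-0.2,0],[0.45,0,0,-0.3,0],[0.45,0,0,-0.5,0],[0.45,0,0,-0.7,0],[0.45,0,0,0,0],[0.45,0,0,0,0]]]'; python3 d.py .545 -.305 .14
```

```text
time: 28.02
position: [0.5719, -0.0646, 0.0822]
tool_rot: [-3.141, -0.009, -0.002]
ft_force: [0.1, 0.5, -1.9]
grip_width: 0.576
t 28.02 pos [ 0.5719 -0.0646  0.0822] tooly -89.7 units [-0.009 -0.007 -0.945] tilt [ 0.002  0.    -1.   ] q [-0.72  0.4   0.96  1.83 -0.37  1.1  -1.2 ] grip 0.576 F [ 0.1  0.5 -1.9]
time: 28.9
position: [0.5711, -0.0643, 0.1573]
tool_rot: [-3.141, -0.01, 0.0]
ft_force: [-0.6, 0.5, -1.2]
grip_width: 0.57
t 28.9 pos [ 0.5711 -0.0643  0.1573] tooly -89.6 units [-0.69   6.013  0.429] tilt [-0.     0.001 -1.   ] q [-0.78  0.31  1.01  1.76 -0.28  1.23 -1.26] grip 0.57 F [-0.6  0.5 -1.2]
```

```bash
python3 -m jog '[[[0.45,-0.1,0.85,0,0],[0.45,-0.1,0.86,0,0],[0.45,-0.1,0.86,0,0],[0.45,-0.1,0.86,0,0],[0.45,-0.1,0.86,0,0],[0.45,-0.1,0.86,0,0],[0.45,-0.09,0.86,0,0],[0.45,0,0,0.9,0],[0.45,0,0,0,0],[0.45,0,0,0,0]]]'; python3 d.py .545 -.305 .0068
python3 - <<'E'
from h import *
S,d,p=grab('side');T,dt,pt=grab('top');q=proj(p,[[.545,-.305,.05]])[0].astype(int);u,v=q
print(q);cv2.imwrite('pics/s7.png',np.hstack([cv2.resize(S[v-50:v+50,u-60:u+60,::-1],(480,400)),cv2.resize(T[130:230,320:400,::-1],(320,400))]))
E
```

```text
time: 30.15
position: [0.5454, -0.3045, 0.1215]
tool_rot: [-3.141, -0.011, 0.001]
ft_force: [0.8, -0.7, -0.8]
grip_width: 0.57
t 30.15 pos [ 0.5454 -0.3045  0.1215] tooly -89.6 units [-0.009  0.012  2.867] tilt [-0.  0. -1.] q [-0.29  0.49  0.98  1.67 -0.43  1.22 -0.77] grip 0.57 F [ 0.8 -0.7 -0.8]
[320 241]
```

View pics/s7.png

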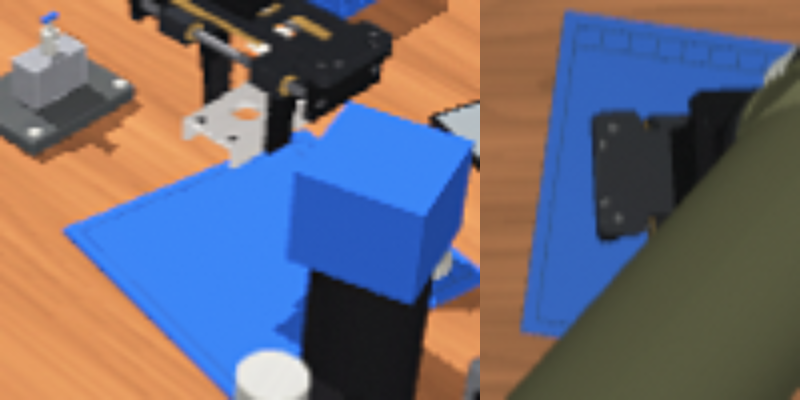

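The bracket is held level at left crop (235,115) and the post is bare. Lowering it onto the mat.

```bash
python3 -m jog '[[[0.45,0,0,0.8,0],[0.45,0,0,0.8,0],[0.45,0,0,0.6,0],[0.45,0,0,0.3,0],[0.45,0,0,0.15,0],[0.45,0,0,0,0],[0.45,0,0,0,0]]]'; python3 d.py .545 -.305 .0068
```

```text
time: 31.12
position: [0.5458, -0.3055, 0.0163]
tool_rot: [3.141, 0.009, 0.002]
ft_force: [0.0, -0.5, -0.8]
grip_width: 0.571
t 31.12 pos [ 0.5458 -0.3055  0.0163] tooly -89.7 units [-0.02  -0.014  0.237] tilt [ 0.001 -0.001 -1.   ] q [-0.22  0.6   0.9   1.75 -0.54  1.05 -0.7 ] grip 0.571 F [ 0.  -0.5 -0.8]
```

```bash
python3 -m jog '[[[0.45,0,0,0.14,0],[0.45,0,0,0,0],[0.45,0,0,0.06,0],[0.45,0,0,0,0],[0.45,0,0,0,0]]]'; python3 d.py .545 -.305 .0068
```

```text
time: 31.75
position: [0.5452, -0.3051, 0.0074]
tool_rot: [-3.142, -0.009, -0.0]
ft_force: [0.0, -0.8, -1.5]
grip_width: 0.575
t 31.75 pos [ 0.5452 -0.3051  0.0074] tooly -89.7 units [-0.004 -0.003  0.014] tilt [ 0.  0. -1.] q [-0.21  0.61  0.89  1.76 -0.54  1.04 -0.69] grip 0.575 F [ 0.  -0.8 -1.5]
```

```bash
python3 -m jog '[[[0.45,0,0,0.025,0],[0.45,0,0,0,0],[0.45,0,0,0,0]]]'; python3 -m jog '[[[0.75,0,0,0,0],[0.75,0,0,0,0],[0.75,0,0,0,0],[0.75,0,0,0,0]]]'; python3 -m jog '[[[0.75,0,0,-0.5,0],[0.75,0,0,-0.9,0],[0.75,0,0,-0.9,0],[0.75,0,0,-0.9,0],[0.75,0,0,-0.9,0],[0.75,0,-0.9,0,0],[0.75,0,-0.9,0,0],[0.75,0,-0.9,0,0],[0.75,0,-0.9,0,0],[0.75,0,0,0,0]]]'; python3 -m jog '[[[0.75,0,-0.9,0,0],[0.75,0,-0.9,0,0],[0.75,0,-0.9,0,0],[0.75,0,-0.9,0,0],[0.75,0,0,0,0],[0.75,0,0,0,0]]]'
python3 - <<'E'
from h import *
S,d,p=grab('side');T,dt,pt=grab('top')
cv2.imwrite('pics/t8.png',cv2.resize(T[90:260,140:425,::-1],(800,477)))
h=cv2.cvtColor(T,cv2.COLOR_RGB2HSV);m=((h[...,1]<60)&(h[...,2]>130)).astype(np.uint8)
u,v=proj(pt,[[.545,-.305,.022]])[0].astype(int);k=np.zeros_like(m);k[v-22:v+22,u-18:u+18]=m[v-22:v+22,u-18:u+18]
c=max(cv2.findContours(k,0,cv2.CHAIN_APPROX_NONE)[0],key=cv2.contourArea)[:,0]
P=onplane(pt,c,.022)[:,:2]*1000;print('bracket',[np.round(x,1) for x in cv2.minAreaRect(P.astype(np.float32))])
vv,uu=np.nonzero(k);W=withdepth(pt,np.c_[uu,vv],dt[vv,uu]);A=np.c_[W[:,:2]-W[:,:2].mean(0),np.ones(len(W))];print('plane tilt,z',np.linalg.lstsq(A,W[:,2],rcond=None)[0].round(4))
E
```

```text
time: 32.12
position: [0.5453, -0.3052, 0.0064]
tool_rot: [3.141, 0.009, 0.0]
ft_force: [0.2, 0.0, -1.5]
grip_width: 0.57
time: 32.62
position: [0.5452, -0.3051, 0.0064]
tool_rot: [-3.142, -0.009, -0.0]
ft_force: [0.1, 0.3, 0.4]
grip_width: 0.747
time: 33.88
position: [0.5451, -0.1575, 0.1713]
tool_rot: [-3.139, -0.018, -0.002]
ft_force: [0.2, 0.4, 0.5]
grip_width: 0.752
time: 34.62
position: [0.5437, -0.019, 0.1711]
tool_rot: [3.141, 0.006, 0.002]
ft_force: [-0.1, -1.6, 0.4]
grip_width: 0.753
bracket [array([ 546.3, -302.8]), array([79.2, 51.6]), np.float64(0.5)]
plane tilt,z [-0.0072 -0.0026  0.0235]
```

View pics/t8.png

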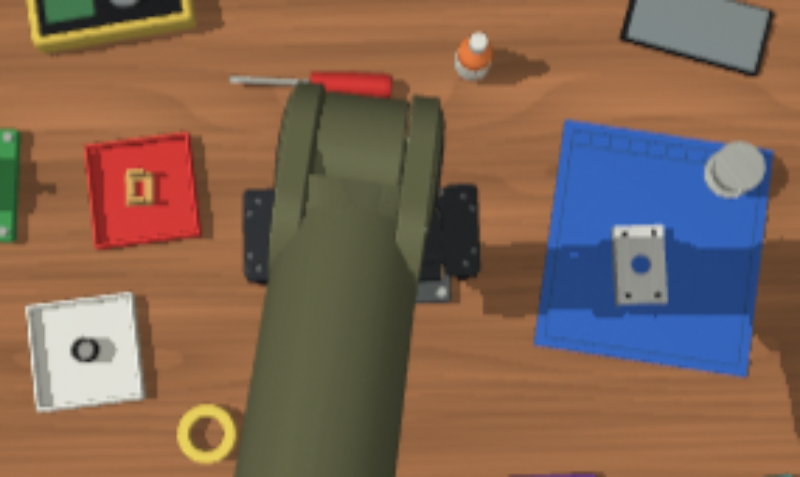

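All three parts are in place: nut at crop (140,187) in the red dish, spacer at (85,350) in the white dish, and the bracket level on the mat at (640,265) with its top at 0.0235 m. The reel and bottle look untouched. Handing in.

```bash
python3 -c "from bench import job; print(job.close_job())"
```

```text
the job is handed in; nothing more can be done
None
```

The job is done and handed in at about 35 s of the 72 s. The nut is wings up in the red dish, the spacer flat in the white dish and the bracket standing on its flanges on the mat. They came off in that order, each placed before the next.

**Last checks:**
- **Nut and spacer:** the last pictures show both near the centres of their dishes.
- **Bracket:** measured level (under 0.01 rad) at (0.546, -0.303), with its top at 23.5 mm against the 22 mm expected.
- **Robot:** the gripper was empty, at 0.17 m, with its body over the bare post and nothing touched.
- **Other things on the bench:** the reel, flux bottle, tape roll and screwdriver look unmoved in the last picture. The circuit board was out of that crop, and I took no measurements of shifts for any of them.

**What disagreed:**
- **Turn direction:** the text put the nut 43 to 72° clockwise of alignment. The picture showed it about 71° anticlockwise, so I turned it about 71° clockwise. It lifted off with no upward resistance and side forces under about 4 N.
- **Side force on the nut:** a push of 2 to 3 N appeared before the lift. Shifting about 1 to 2 mm towards −y cleared it.
- **Two poor measurements:** the two-view height of the crossbar came out wrong (58 mm). I used the depth reading of the wings instead, which gave their tops at 105 mm as the text says. A later outline of the bracket on the post came out too large, so I used the earlier, consistent one.

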